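Load the sample feeder and fill its rinse dish

ROBOT

A 6-joint arm with a two-finger parallel gripper is mounted at the origin on the work surface. World frame = base frame: x ahead of the robot, y to its left, z up, the work surface at z = 0. Lengths are in m, angles in degrees, forces in N, time in s.
With the tool pointing down it reaches from about 0.35 to 0.875 m from the base axis. Payload 4.2 kg.
Tool frame: the origin (TCP) lies on the centre line of the jaws, within the pads' length; the fingertips stand r.tip_extent ahead of it and the grasp point (between the pads) lies 11 mm behind it (r.tip_extent is the distance from the TCP to the fingertips, in m); z points along the fingers, y is the line along which they close (so a half turn about z gives the same grasp; the last joint's range is limited). The gripper opens to 87 mm and grips with 3 to 60 N. Pads are 19 mm wide; open, the fingers measure 117 mm over their backs; the gripper's body (75 mm by 190 mm) begins 51 mm behind the grasp point.
Start: joints at [84.546, 22.042, 0.453, 0, -68.411, -14.817], TCP at [0.217, 0.586, 0.231] pointing down, gripper open.
Joint ranges: [-179.83, 179.83], [-69.29, 118.12], [-61.27, 80.66], [-181.25, 117.63], [-171.15, -9.14], [-177.46, 177.46]. Speed limits (degrees/s): [159.86, 159.86, 180, 180, 180, 180].

INTERFACE

Orientations are given as a 3x3 rotation matrix whose columns are the frame's x, y, z axes.
In Python, from station import r gives the robot as it stands.
- The arm moves only by the shell command python3 -m jog 'ROWS'. ROWS is text: rows parted by semicolons, each of 5 numbers parted by spaces: the opening, from 0 (shut) to 1 (fully open), then the shift along the world's x, y, z in mm, then the turn about the world's z in degrees. In form: hand dx dy dz roll; .... A call has 1 to 5 rows; each row shifts and turns the commanded pose from where the row before left it; what a row does not reach is not made up. A row lasts 1/8 s, in which the tool goes at most 62.5 mm and 10.7 degrees, less where a joint would pass 70% of its speed; a pose out of reach is approached as far as the arm can. A call is refused whole if a number of a shift passes 62.5 or a number of a turn 10.7, either way. A call with a gripper value outside its range is refused whole. The fingers move at their own pace and stop on an object; the grip force is fixed at half the most. Time passes only in rows, so rows that do not move let the fingers close. It gives the time, the measured TCP pose, the force, the opening and the grip force at its end, in the units of the state.
- r.sense(): the state, without advancing time (a new reading comes with each control period).
- r.capture(name): name is "scene" or "top"; returns a dict with "pixels" (400x640x3 uint8, red, green, blue), "fovy" (degrees; the focal length in pixels is half the picture's height over the tangent of half this angle, whatever the lens; pixels are square), "cx", "cy" (the principal point, pixels), "k1" (the pictures are not rectified: a ray, as slopes to the right and down, at radius r is drawn at 1 + k1 r^2 times it, then the intrinsics apply), "origin" and "orientation" of the camera in the world. Camera axes: x right, y down, z forward; pixel columns grow to the right and rows downward; lengths in m; the calibration is good to about 2 mm. A picture is of the moment at which its call begins. There is no depth.
- r.finish_job(): hands the job in; it is judged then, once.
The state is a dict: "time_s": time; "joints": joint angles; "joint_velocities": joint speeds; "effort": joint torques, N m; "tcp_pos": TCP position; "ee_rot": TCP orientation; "wrist_force": force on the tool from outside, world axes, zero at the start; "moment": the same for the moment, N m; "gripper_width": opening from 0.0 (shut) to 1.0 (fully open); "gripper_force": force on a finger pad.
Only numpy, scipy, OpenCV 4.12 (cv2) and the standard library are available. Lean on these libraries where they do the work, as an engineer would, in place of code of your own. Each camera call takes 0.05 s, during which the arm holds its last target. There are 200 camera calls.

TASK

Get the sample feeder ready: push the loose tube racks (three or four of them) into the bay so that they stand in one closed row, flush along the rail, the first tight against the feeder housing and no gap between neighbours. Also push the white dish onto the round mark under the dispenser's spout and, with the dish centred there, press the pump head all the way down to its stop and let it come back up; never pump without the dish under the spout. Leave the bottle, the pipette and the jar alone.

Things in the scene. Friction and masses are not known exactly. Their poses are not given: they have to be found in the camera images.
- bay: Feeder bay, fixed; place and yaw vary. Origin at bench level in the inner corner. Dark rail (22 mm high) runs 460 mm along -y, its flush face is x = 0; racks stand on its +x side. Grey housing (75 mm high) on the +y side: stop face y = 0, from x = -12 to 120 mm. Rack centres in the row: (48, -48), then (48, -144), (48, -240), (48, -336) mm.
- rack_a: White tube rack with nine blue caps on top, loose, one of up to four alike (may be absent; any order in the row): 96 x 96 mm, 48 mm high (plain sides to 40 mm, then caps), about 0.28 kg. Too wide to grasp; push its sides. Origin at the centre of its underside, x and y square to its sides.
- rack_b: White tube rack with nine blue caps on top, loose, one of up to four alike (may be absent; any order in the row): 96 x 96 mm, 48 mm high (plain sides to 40 mm, then caps), about 0.28 kg. Too wide to grasp; push its sides. Origin at the centre of its underside, x and y square to its sides.
- rack_c: White tube rack with nine blue caps on top, loose, one of up to four alike (may be absent; any order in the row): 96 x 96 mm, 48 mm high (plain sides to 40 mm, then caps), about 0.28 kg. Too wide to grasp; push its sides. Origin at the centre of its underside, x and y square to its sides.
- rack_d: White tube rack with nine blue caps on top, loose, one of up to four alike (may be absent; any order in the row): 96 x 96 mm, 48 mm high (plain sides to 40 mm, then caps), about 0.28 kg. Too wide to grasp; push its sides. Origin at the centre of its underside, x and y square to its sides.
- dish: Round white porcelain dish, open at the top, straight wall: 120 mm outside diameter, 34 mm high, wall 5 mm, about 0.3 kg, loose on the bench. Origin at the centre of its underside.
- dispenser: Rinse dispenser, fixed; place and yaw vary. Amber bottle, foot 112 mm across, bottle 96 mm across to 145 mm height, white collar to 185 mm. Origin on the bench on its axis. A 10 mm steel spout leaves the collar at 165 mm height along -x (roughly world +y) and ends, pointing down, 120 mm above the mark.
- mark (a point): Centre of the round mark on the bench (dark ring, 136 mm across) under the spout, 125 mm from the bottle's axis; flat, no obstacle. The dish's centre belongs here.
- pump_top (a point): Centre of the top of the pump head, a white disc 48 mm in diameter on top of the dispenser; 228 mm above the bench when up; it moves straight down with the head.
- pump (a joint): Travel of the pump head in m: 0 when up, 0.020 fully down at its stop. A spring returns it; it takes about 3 N to start and 9 N at the stop.
- culture: Green culture bottle with a blue cap, 70 mm in diameter, 140 mm high; a bystander to be left alone. Origin at the centre of its underside.
- pipette: Hand pipette lying on the bench, about 260 mm long, 24 mm high; a bystander to be left alone. Origin on the bench under the joint of its grey grip (towards +y) and white shaft.
- jar: Small glass jar with a blue lid, 70 mm in diameter, 75 mm high; a bystander to be left alone. Origin at the centre of its underside.

How it is judged (in metres and radians):
On the way, in this order (a step that is already met when the one before it is completed fails the run):
1. the dish stands centred on the mark under the spout (horizontal distance between dish and mark below 0.012 m and linear speed of dish below 0.03 m/s), for 0.2 s.
2. with the dish there, the pump head is pressed down to its stop (value of joint pump above 0.0175 m and horizontal distance between dish and mark below 0.012 m), for 0.1 s.
At the end, for the whole second after the job is handed in: All racks upright, at rest, flush along the rail (4 mm, 0.06 rad), in consecutive places from the housing, the first within 4 mm of it, 3 mm more allowed per further place; dish within 12 mm of the mark's centre; pump head up again (4 mm) (x of rack_a in the frame of bay between 0.045 and 0.052 m and angle between each of rack_a, rack_b, rack_c, rack_d, dish's own z axis and vertical below 0.06 rad and (angle between the x axis of rack_a and the x axis of bay, either way round below 0.06 rad or angle between the x axis of rack_a and the y axis of bay, either way round below 0.06 rad) and (y of rack_a in the frame of bay between -0.052 and -0.045 m or y of rack_a in the frame of bay between -0.151 and -0.14 m or y of rack_a in the frame of bay between -0.25 and -0.235 m or y of rack_a in the frame of bay between -0.349 and -0.33 m) and linear speed of each of rack_a, rack_b, rack_c, rack_d, dish below 0.02 m/s and x of rack_b in the frame of bay between 0.045 and 0.052 m and (angle between the x axis of rack_b and the x axis of bay, either way round below 0.06 rad or angle between the x axis of rack_b and the y axis of bay, either way round below 0.06 rad) and (y of rack_b in the frame of bay between -0.052 and -0.045 m or y of rack_b in the frame of bay between -0.151 and -0.14 m or y of rack_b in the frame of bay between -0.25 and -0.235 m or y of rack_b in the frame of bay between -0.349 and -0.33 m) and x of rack_c in the frame of bay between 0.045 and 0.052 m and (angle between the x axis of rack_c and the x axis of bay, either way round below 0.06 rad or angle between the x axis of rack_c and the y axis of bay, either way round below 0.06 rad) and (y of rack_c in the frame of bay between -0.052 and -0.045 m or y of rack_c in the frame of bay between -0.151 and -0.14 m or y of rack_c in the frame of bay between -0.25 and -0.235 m or y of rack_c in the frame of bay between -0.349 and -0.33 m) and x of rack_d in the frame of bay between 0.045 and 0.052 m and (angle between the x axis of rack_d and the x axis of bay, either way round below 0.06 rad or angle between the x axis of rack_d and the y axis of bay, either way round below 0.06 rad) and (y of rack_d in the frame of bay between -0.052 and -0.045 m or y of rack_d in the frame of bay between -0.151 and -0.14 m or y of rack_d in the frame of bay between -0.25 and -0.235 m or y of rack_d in the frame of bay between -0.349 and -0.33 m) and (y of rack_a in the frame of bay between -0.052 and -0.045 m or y of rack_b in the frame of bay between -0.052 and -0.045 m or y of rack_c in the frame of bay between -0.052 and -0.045 m or y of rack_d in the frame of bay between -0.052 and -0.045 m) and (y of rack_a in the frame of bay between -0.151 and -0.14 m or y of rack_b in the frame of bay between -0.151 and -0.14 m or y of rack_c in the frame of bay between -0.151 and -0.14 m or y of rack_d in the frame of bay between -0.151 and -0.14 m) and (y of rack_a in the frame of bay between -0.25 and -0.235 m or y of rack_b in the frame of bay between -0.25 and -0.235 m or y of rack_c in the frame of bay between -0.25 and -0.235 m or y of rack_d in the frame of bay between -0.25 and -0.235 m) and horizontal distance between dish and mark below 0.012 m and value of joint pump below 0.004 m); the robot touches nothing.
It fails at once if the pump is worked while the dish is not under the spout (value of joint pump above 0.01 m and horizontal distance between dish and mark above 0.03 m).
It fails at once if a bystander (bottle, pipette, jar) is moved more than 3 cm or knocked over (distance of any of culture, pipette, jar from where it was at the start of the episode above 0.03 m or angle between any of culture, jar's own z axis and vertical above 0.5 rad).
Of rack_a, rack_b, rack_c, rack_d only 3 to 4 are there at a start; the rules pass over those that are not, and their reading is None.
At some moment in a run one of rack_a, rack_b, rack_c, rack_d may be knocked a few centimetres aside while the robot is not near it.
It also fails if it takes over 208 s, if anything falls off the work surface, if the arm or the gripper's body presses on something with over 40 N, if the wrist force passes 120 N, or if a joint passes its speed limit or range.

## Working session

There is one attempt and no reset: what is moved stays moved. The work goes in short steps, Python scripts to look and compute and a shell command to move; the robot and the scene stay as the last step left them, time stands still between calls to the robot, and variables do not carry over. Pictures are saved under pics/ and viewed, at most 14 in all, crops included, and the job is handed in when it is done.

```bash
ls; mkdir -p pics; python3 - <<'E'
from station import r
import cv2
print(r.tip_extent)
s=r.sense();print(s['time_s'],s['tcp_pos'],s['ee_rot'])
for n in('scene','top'):
    c=r.capture(n);cv2.imwrite(f'pics/{n}0.png',c['pixels'][:,:,::-1]);print({k:v for k,v in c.items() if k!='pixels'})
E
```

```text
pics
0.008
0.0 [0.21631133 0.58575978 0.22945531] [[ 9.38011273e-01 -3.46604134e-01 -6.53066820e-04]
 [-3.46604734e-01 -9.38009009e-01 -2.06352884e-03]
 [ 1.02645066e-04  2.16196937e-03 -9.99997658e-01]]
{'fovy': 57.33055302124394, 'cx': 319.8964077486375, 'cy': 196.03380955226834, 'k1': -0.035904177740649204, 'origin': array([ 1.33086205, -0.12639362,  0.81195766]), 'orientation': array([[ 0.16611216,  0.66198693, -0.73087622],
       [ 0.98591667, -0.09693545,  0.13627855],
       [ 0.01936681, -0.74322057, -0.66876611]])}
{'fovy': 54.59281507703593, 'cx': 320.8049601228309, 'cy': 195.10914314554296, 'k1': -0.07303950788599195, 'origin': array([0.40577367, 0.01868598, 1.44646726]), 'orientation': array([[-0.00748989, -0.98862893,  0.15018902],
       [-0.99978305,  0.00448432, -0.02034063],
       [ 0.01943584, -0.15030879, -0.98844803]])}
```

View pics/top0.png

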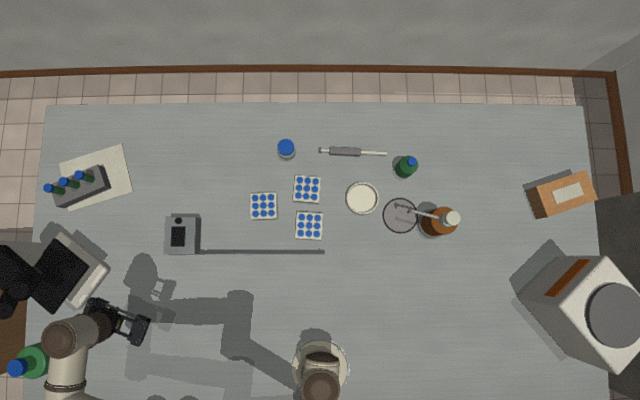

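View pics/scene0.png

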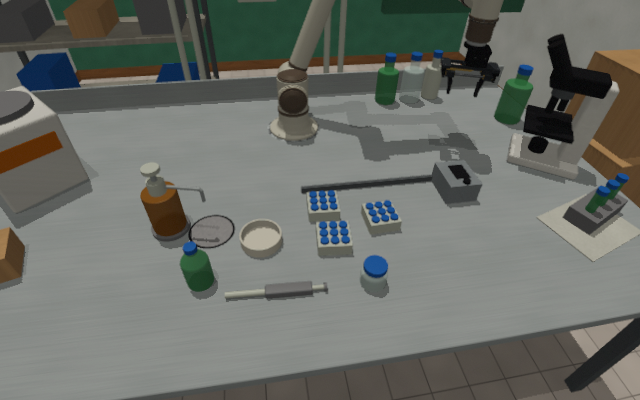

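```bash
cat > v.py <<'E'
import numpy as np, cv2, itertools
from station import r
def cap(n): 
    c=r.capture(n); c['f']=200/np.tan(np.radians(c['fovy']/2)); return c
def unproj(c,p,z):
    p=np.atleast_2d(p).astype(float); d=(p-[c['cx'],c['cy']])/c['f']; s=d.copy()
    for _ in range(10): s=d/(1+c['k1']*(s**2).sum(1,keepdims=True))
    v=np.c_[s,np.ones(len(s))]@c['orientation'].T
    return (c['origin']+v*((z-c['origin'][2])/v[:,2:]))[:,:2]
def proj(c,P):
    q=(np.atleast_2d(P)-c['origin'])@c['orientation']; s=q[:,:2]/q[:,2:]
    return s*(1+c['k1']*(s**2).sum(1,keepdims=True))*c['f']+[c['cx'],c['cy']]
def blobs(m,a0,a1):
    n,l,s,ce=cv2.connectedComponentsWithStats(m.astype(np.uint8)); return [(ce[i],s[i,4]) for i in range(1,n) if a0<=s[i,4]<=a1]
def caps(c,z=.047):
    h=cv2.cvtColor(c['pixels'],cv2.COLOR_RGB2HSV).astype(int)
    m=(h[...,0]>98)&(h[...,0]<125)&(h[...,1]>130)&(h[...,2]>70)
    b=blobs(m,4,110)
    P=np.array([unproj(c,x,z)[0] for x,_ in b]); k=(P[:,0]>.2)&(P[:,0]<.85)&(P[:,1]>-.4)&(P[:,1]<.5)
    return P[k],[a for (x,a),q in zip(b,k) if q]
def racks(c,n=3):
    P,_=caps(c)
    # drop isolated blobs
    D=np.linalg.norm(P[:,None]-P[None],axis=2); P=P[(D<.045).sum(1)>=3]
    _,l,C=cv2.kmeans(P.astype(np.float32),n,None,(3,50,1e-6),20,cv2.KMEANS_PP_CENTERS)
    out=[]
    for i in range(n):
        Q=P[l[:,0]==i]; (x,y),(w,h),a=cv2.minAreaRect((Q*1000).astype(np.float32))
        d=Q[:,None]-Q[None]; nn=np.linalg.norm(d,axis=2); d=d[(nn>.015)&(nn<.036)]
        th=np.degrees(np.angle(np.mean(np.exp(4j*np.arctan2(d[:,1],d[:,0])))))/4
        out.append((np.round(Q.mean(0)*1000,1),len(Q),round(th,1),np.round(np.median(np.linalg.norm(d,axis=1))*1000,1)))
    return sorted(out,key=lambda o:-o[0][1])
E
python3 - <<'E'
from v import *
for n in('top','scene'):
    c=cap(n); print(n,*racks(c),sep='\n ')
    g=cv2.cvtColor(c['pixels'],cv2.COLOR_RGB2HSV)
    white=(g[...,1]<45)&(g[...,2]>175)
    for x,a in blobs(white,150,3000): print('white',x,a,unproj(c,x,.034)[0].round(4))
    if n=='top': im=cv2.resize(c['pixels'][130:270,150:480,::-1],None,fx=2.4,fy=2.4,interpolation=2)
    else: im=cv2.resize(c['pixels'][140:300,130:500,::-1],None,fx=2.1,fy=2.1,interpolation=2)
    cv2.imwrite(f'pics/{n}1.png',im)
E
```

```text
top
 (array([583.2, 200.9]), 9, np.float64(2.7), np.float64(29.0))
 (array([645.4,  42.1]), 9, np.float64(-5.5), np.float64(29.0))
 (array([509.4,  34.7]), 9, np.float64(-3.5), np.float64(28.8))
white [102.04006869 172.40240412] 1747 [0.7108 0.8143]
white [567.32268371 192.7028754 ] 313 [ 0.6255 -0.9624]
white [360.49918167 198.0801964 ] 611 [ 0.6086 -0.1569]
white [599.4783204  312.83158375] 2191 [ 0.1689 -1.0527]
white [ 95.02717391 276.74456522] 184 [0.3238 0.8132]
white [340.36637931 364.22844828] 232 [ 0.0199 -0.0745]
white [ 61.48387097 370.94009217] 217 [-0.0127  0.9239]Traceback (most recent call last):
  File "<stdin>", line 3, in <module>
  File "v.py", line 25, in racks
    _,l,C=cv2.kmeans(P.astype(np.float32),n,None,(3,50,1e-6),20,cv2.KMEANS_PP_CENTERS)
          ~~~~~~~~~~^^^^^^^^^^^^^^^^^^^^^^^^^^^^^^^^^^^^^^^^^^^^^^^^^^^^^^^^^^^^^^^^^^
cv2.error: OpenCV(4.12.0) /io/opencv/modules/core/src/kmeans.cpp:243: error: (-2:Unspecified error) in function 'double cv::kmeans(cv::InputArray, int, cv::InputOutputArray, cv::TermCriteria, int, int, cv::OutputArray)'
> There can't be more clusters than elements (expected: 'N >= K'), where
>     'N' is 0
> must be greater than or equal to
>     'K' is 3
```

View pics/top1.png

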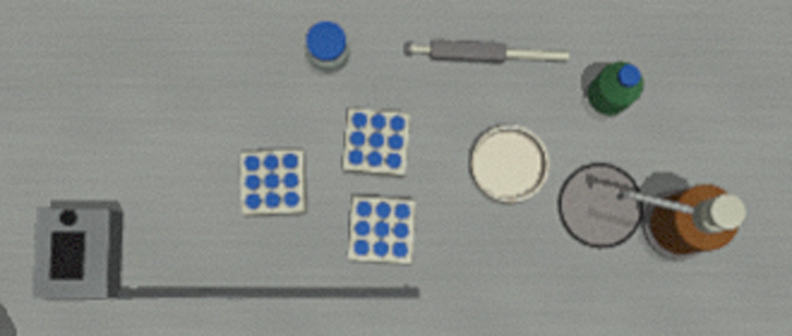

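```bash
python3 - <<'E'
from v import *
c=cap('top'); px=c['pixels'].astype(float); g=px.mean(2)
# rail upper edge: darkening gradient, columns 210..318
def edge_y(x,y0,y1,s):
    col=cv2.GaussianBlur(g,(3,3),0)[y0:y1,x]; d=s*np.diff(col); w=np.where(d>.4*d.max(),d,0); 
    return (w*np.arange(y0,y1-1)).sum()/w.sum()+.5
E=[(x,edge_y(x,244,253,-1)) for x in range(206,320,4)]
for z in(0,.022):
    P=unproj(c,E,z); k=np.polyfit(P[:,1],P[:,0],1); res=P[:,0]-np.polyval(k,P[:,1])
    print('rail face z',z,'x=%.4f + %.4f*y'%(k[1],k[0]),'yaw',-np.degrees(np.arctan(k[0])),res.std())
def edge_x(y,x0,x1,s):
    row=cv2.GaussianBlur(g,(3,3),0)[y,x0:x1]; d=s*np.diff(row); w=np.where(d>.4*d.max(),d,0)
    return (w*np.arange(x0,x1-1)).sum()/w.sum()+.5
for s,x0,x1,z in((-1,190,199,.075),(1,197,206,0)):
    E=[(edge_x(y,x0,x1,s),y) for y in range(222,248,3)]; P=unproj(c,E,z); print('stop',z,np.round(E,1)[::4].tolist(),P.round(4)[::2].tolist())
# rail end
print('rail end',unproj(c,[(418/2.4+150,130+292/2.4)],.022))
# mark ring
h=cv2.cvtColor(c['pixels'],cv2.COLOR_RGB2HSV).astype(int); 
sub=(g<88); sub[:, :378]=0; sub[:,424:]=0; sub[:190]=0; sub[240:]=0
ys,xs=np.nonzero(sub); pts=unproj(c,np.c_[xs,ys],0)
# robust circle with R ~.066
from scipy.optimize import least_squares
cen=np.array([.56,-.30])
cen=pts.mean(0)
for _ in range(5):
    d=np.linalg.norm(pts-cen,axis=1); q=pts[abs(d-.066)<.012]
    s=least_squares(lambda p:np.hypot(*(q-p[:2]).T)-p[2],[*cen,.066],loss='soft_l1',f_scale=.002); cen=s.x[:2]
print('mark',s.x,len(q),np.abs(s.fun).mean())
# dish outer contour
wm=(h[...,1]<60)&(h[...,2]>150); wm[:,:335]=0; wm[:,385:]=0; wm[:175]=0; wm[220:]=0
cs,_=cv2.findContours(wm.astype(np.uint8),0,1); k=max(cs,key=cv2.contourArea); el=cv2.fitEllipse(k)
print('dish',el,unproj(c,el[0],.034),unproj(c,[(el[0][0]-el[1][0]/2,el[0][1]),(el[0][0]+el[1][0]/2,el[0][1])],.034))
# collar/bottle/pump
for n,x0,y0,x1,y1 in(('pump',440,200,465,230),):
    m=(h[...,1]<70)&(h[...,2]>150); mm=np.zeros_like(m); mm[y0:y1,x0:x1]=m[y0:y1,x0:x1]
    for b,a in blobs(mm,20,900): print(n,b,a,unproj(c,b,.228))
c=cap('scene'); print(len(caps(c)[0]))
b=cv2.cvtColor(c['pixels'],cv2.COLOR_RGB2HSV); print(b[212,382],[b[y,x] for y,x in((203,316),(229,325))])
cv2.imwrite('pics/scene1.png',cv2.resize(c['pixels'][140:300,130:500,::-1],None,fx=2.1,fy=2.1,interpolation=2))
E
```

```text
rail face z 0 x=0.4228 + 0.0055*y yaw -0.31511099840834667 0.0007049449100289807
rail face z 0.022 x=0.4225 + 0.0055*y yaw -0.31511099840842666 0.0006942230717621773
stop 0.075 [[195.0, 222.0], [194.6, 234.0], [194.0, 246.0]] [[0.5197, 0.4377], [0.4984, 0.4369], [0.4772, 0.4375], [0.456, 0.4377], [0.435, 0.4381]]
stop 0 [[200.7, 222.0], [200.4, 234.0], [200.0, 246.0]] [[0.5258, 0.4393], [0.5034, 0.439], [0.481, 0.4386], [0.4588, 0.4383], [0.4366, 0.4388]]
rail end [[ 0.41370076 -0.02131773]]
mark [ 0.53424272 -0.3231714   0.06683792] 140 0.005616481223446608
dish ((364.5109558105469, 196.88568115234375), (30.856657028198242, 37.479461669921875), 66.25300598144531) [[ 0.61301527 -0.17190803]] [[ 0.61328341 -0.11473222]
 [ 0.61274461 -0.2292873 ]]
pump [445.57142857 202.94285714] 35 [[ 0.56360992 -0.4075252 ]]
pump [453.17142857 217.73142857] 175 [[ 0.51571285 -0.42980983]]
1
[107 208 142] [array([108, 123, 102], dtype=uint8), array([109, 145, 134], dtype=uint8)]
```

```bash
cat >> v.py <<'E'
T=np.linspace(0,2*np.pi,120,endpoint=False)
def samp(c,g,x,y,R,z):
    p=proj(c,np.c_[x+R*np.cos(T),y+R*np.sin(T),np.full(120,z)]).astype(np.float32)
    return cv2.remap(g,p[:,0].reshape(1,-1),p[:,1].reshape(1,-1),1)[0]
def circ(c,x0,y0,R,z,mode,span=.03):
    """mode ring: dark line at R; mode rim: bright inside R, darker outside"""
    g=c['pixels'].astype(np.float32).mean(2)
    def sc(x,y):
        if mode=='ring': v=(samp(c,g,x,y,R-.009,z)+samp(c,g,x,y,R+.009,z))/2-samp(c,g,x,y,R,z)
        else: v=samp(c,g,x,y,R-.003,z)-samp(c,g,x,y,R+.005,z)
        return np.clip(v,-20,40).mean()
    best=(x0,y0)
    for s in(span/6,span/30,span/120):
        best=max(((best[0]+i*s,best[1]+j*s) for i in range(-6,7) for j in range(-6,7)),key=lambda b:sc(*b))
    return np.round(best,4),round(float(sc(*best)),1)
def dish(n,x,y,span=.03): return circ(cap(n),x,y,.06,.034,'rim',span)
E
python3 - <<'E'
from v import *
for n in('top','scene'):
    c=cap(n)
    print(n,'mark',circ(c,.545,-.305,.067,0,'ring'),'dish',circ(c,.609,-.163,.06,.034,'rim'),'pump',circ(c,.515,-.43,.024,.228,'rim'))
E
```

```text
top mark (array([ 0.548 , -0.3082]), 37.5) dish (array([ 0.6105, -0.1652]), 31.8) pump (array([ 0.5162, -0.4282]), 36.1)
scene mark (array([ 0.5485, -0.3075]), 37.3) dish (array([ 0.6112, -0.1632]), 26.6) pump (array([ 0.5185, -0.4288]), 26.7)
```

View pics/scene1.png

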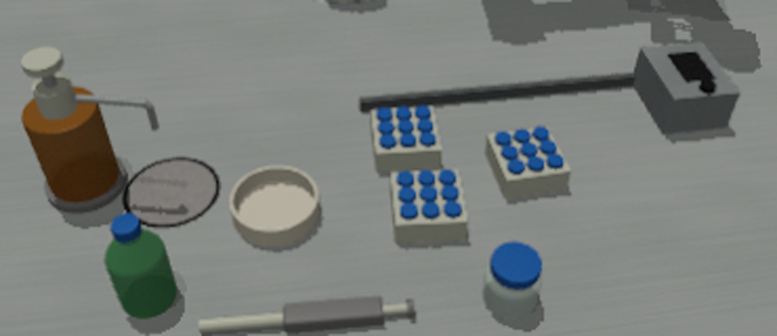

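Both cameras agree: mark (548,-308), dish (611,-164), pump (517,-429) mm (125 mm from the mark, as given), rail face x≈422, stop face y≈438; three racks at (583,201), (645,42), (509,35). Move behind the dish with the fingers as a cradle.

```bash
python3 - <<'E'
from v import *
c=cap('top')
print('culture',unproj(c,(411.7,161.7),.14),'jar',unproj(c,(285.5,147),.075))
E
python3 -m jog '0.7 33 -52 0 -7.2; 0.7 33 -52 0 -7.2; 0.7 33 -52 0 -7.2; 0.7 33 -52 0 -7.2; 0.7 33 -52 0 -7.2'
python3 -m jog '0.7 33 -52 0 -7.2; 0.7 33 -52 0 -7.2; 0.7 33 -52 0 -7.2; 0.7 33 -52 0 -7.2; 0.7 33 -52 0 -7.2'
python3 -m jog '0.7 33 -52 0 -7.2; 0.7 33 -52 0 -7.2; 0.7 33 -52 0 -7.0; 0.7 0 0 0 0; 0.7 0 0 0 0'
```

```text
culture [[ 0.72072433 -0.32621292]] jar [[0.79229986 0.1179787 ]]
time_s: 1.08
tcp_pos: [0.3823, 0.3246, 0.231]
ee_rot: [[0.552, -0.834, 0.001], [-0.834, -0.552, 0.001], [-0.0, -0.001, -1.0]]
wrist_force: [1.1, 1.1, 0.5]
gripper_width: 0.704
gripper_force: 0.0
time_s: 1.7
tcp_pos: [0.5475, 0.0645, 0.231]
ee_rot: [[-0.044, -0.999, 0.001], [-0.999, 0.044, 0.0], [-0.0, -0.001, -1.0]]
wrist_force: [1.4, 1.0, 0.5]
gripper_width: 0.699
gripper_force: 0.0
time_s: 2.33
tcp_pos: [0.6453, -0.09, 0.2301]
ee_rot: [[-0.402, -0.916, -0.001], [-0.916, 0.402, 0.0], [0.0, 0.001, -1.0]]
wrist_force: [-0.4, -0.3, 0.0]
gripper_width: 0.696
gripper_force: 0.0
```

```bash

python3 -m jog '0.7 0 0 -55 0; 0.7 0 0 -55 0; 0.7 0 0 -55 0; 0.7 0 0 -30 0; 0.7 0 0 -15 0'
python3 -m jog '0.7 -6 -14 0 0; 0.7 -4 -9 0 0; 0.7 -4 -9 0 0; 0.7 -4 -9 0 0; 0.7 -4 -9 0 0'
python3 -m jog '0.7 -5 -11 0 0; 0.7 -5 -11 0 0; 0.7 -5 -11 0 0; 0.7 -5 -11 0 0; 0.7 -5 -11 0 0'
python3 -m jog '0.7 -5 -11 0 0; 0.7 -5 -11 0 0; 0.7 -4 -9 0 0; 0.7 -3 -6 0 0; 0.7 0 0 0 0'
python3 - <<'E'
from v import *
s=r.sense();print(s['tcp_pos'])
m=(.548-.004,-.308+.01)
print(dish('scene',.56,-.28,.04),dish('top',.56,-.28,.04))
E
```

```text
time_s: 2.95
tcp_pos: [0.6444, -0.0883, 0.0193]
ee_rot: [[-0.399, -0.917, -0.002], [-0.917, 0.399, -0.0], [0.001, 0.002, -1.0]]
wrist_force: [-0.9, -0.3, 0.7]
gripper_width: 0.698
gripper_force: 0.0
time_s: 3.58
tcp_pos: [0.6242, -0.1403, 0.0217]
ee_rot: [[-0.401, -0.916, 0.003], [-0.916, 0.401, -0.0], [-0.001, -0.003, -1.0]]
wrist_force: [0.6, 2.3, 1.3]
gripper_width: 0.697
gripper_force: 1.3
time_s: 4.2
tcp_pos: [0.5981, -0.1955, 0.0205]
ee_rot: [[-0.402, -0.916, -0.0], [-0.916, 0.402, 0.0], [0.0, 0.0, -1.0]]
wrist_force: [1.0, 2.7, 1.2]
gripper_width: 0.701
gripper_force: 1.4
time_s: 4.82
tcp_pos: [0.5805, -0.2323, 0.0201]
ee_rot: [[-0.402, -0.916, -0.002], [-0.916, 0.402, 0.0], [0.001, 0.002, -1.0]]
wrist_force: [-0.0, -0.2, -0.5]
gripper_width: 0.699
gripper_force: 0.0
[ 0.58050019 -0.23234789  0.02012231]
(array([ 0.5793, -0.298 ]), 13.5) (array([ 0.5453, -0.3003]), 18.3)
```

```bash

python3 -m jog '0.7 10 23 0 0; 0.7 16 37 0 0; 0.7 16 37 0 0; 0.7 16 37 30 0; 0.7 0 0 0 0'
python3 - <<'E'
from v import *
for n in('scene','top'):
    c=cap(n)
    print(n,circ(c,.556,-.288,.06,.034,'rim',.03),circ(c,.548,-.308,.067,0,'ring',.012))
    p=proj(c,[[.55,-.3,.0]])[0].astype(int)
    cv2.imwrite(f'pics/{n}2.png',cv2.resize(c['pixels'][p[1]-60:p[1]+60,p[0]-90:p[0]+90,::-1],None,fx=2.2,fy=2.2,interpolation=2))
a,b=cv2.imread('pics/top2.png'),cv2.imread('pics/scene2.png'); cv2.imwrite('pics/both2.png',np.hstack([a,b]))
E
```

```text
time_s: 5.55
tcp_pos: [0.6423, -0.095, 0.0528]
ee_rot: [[-0.397, -0.918, 0.005], [-0.918, 0.397, -0.0], [-0.002, -0.005, -1.0]]
wrist_force: [-0.2, -0.5, 0.1]
gripper_width: 0.698
gripper_force: 0.0
scene (array([ 0.5552, -0.2878]), 27.6) (array([ 0.5474, -0.3047]), 19.1)
top (array([ 0.554 , -0.2895]), 35.3) (array([ 0.5572, -0.2962]), 25.0)
```

View pics/both2.png

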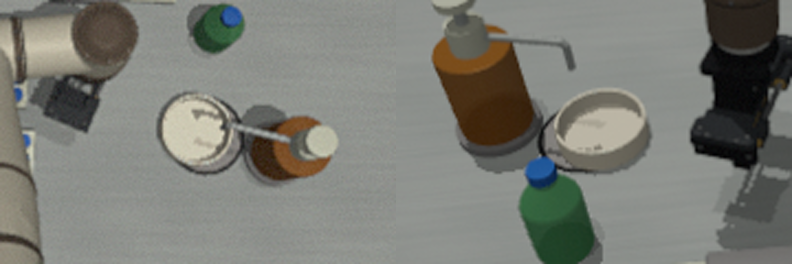

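```bash

python3 -m jog '0.7 -18 -37 -33 0; 0.7 -17 -37 0 0; 0.7 -17 -36 0 0; 0.7 -5 -13 0 0; 0.7 -3 -10 0 0'
python3 -m jog '0.7 -3 -9 0 0; 0.7 -3 -8 0 0; 0.7 -2 -7 0 0; 0.7 0 0 0 0; 0.7 0 0 0 0'
python3 -c "
from station import r;print(r.sense()['tcp_pos'])"
python3 -m jog '0.7 10 23 0 0; 0.7 16 37 0 0; 0.7 16 37 50 0; 0.7 0 0 60 0; 0.7 0 0 60 0'
python3 - <<'E'
from v import *
for n in('scene','top'): print(dish(n,.548,-.308,.03))
E
```

```text
time_s: 6.28
tcp_pos: [0.5787, -0.2317, 0.017]
ee_rot: [[-0.403, -0.915, -0.001], [-0.915, 0.403, 0.0], [0.0, 0.001, -1.0]]
wrist_force: [2.8, 2.5, -1.9]
gripper_width: 0.702
gripper_force: 0.9
time_s: 6.9
tcp_pos: [0.5717, -0.2547, 0.0177]
ee_rot: [[-0.401, -0.916, 0.0], [-0.916, 0.401, -0.0], [0.0, -0.0, -1.0]]
wrist_force: [-0.3, -0.6, -0.5]
gripper_width: 0.696
gripper_force: 0.0
[ 0.57166752 -0.25469348  0.01771457]
time_s: 7.52
tcp_pos: [0.6131, -0.1577, 0.188]
ee_rot: [[-0.4, -0.917, -0.0], [-0.917, 0.4, -0.0], [0.0, 0.0, -1.0]]
wrist_force: [0.3, 0.1, 0.4]
gripper_width: 0.698
gripper_force: 0.0
(array([ 0.5458, -0.3102]), 30.8)
(array([ 0.5458, -0.311 ]), 35.0)
```

```bash

python3 -m jog '0 0 0 50 0; 0 0 0 40 0; 0 -20 -54 0 0; 0 -19 -54 0 0; 0 -19 -54 0 0'
python3 -m jog '0 -19 -54 0 0; 0 -19 -54 0 0; 0 0 0 0 0; 0 0 0 -25 0; 0 0 0 -5 0'
```

```text
time_s: 8.25
tcp_pos: [0.5545, -0.3217, 0.2763]
ee_rot: [[-0.4, -0.916, 0.0], [-0.916, 0.4, -0.0], [-0.0, -0.0, -1.0]]
wrist_force: [1.0, -0.6, 0.6]
gripper_width: 0.216
gripper_force: 0.0
time_s: 8.88
tcp_pos: [0.5166, -0.4274, 0.2442]
ee_rot: [[-0.401, -0.916, -0.003], [-0.916, 0.401, 0.002], [-0.001, 0.004, -1.0]]
wrist_force: [-0.5, 0.5, 0.7]
gripper_width: 0.008
gripper_force: 0.0
```

```bash

python3 -m jog '0 0 0 -10 0; 0 0 0 -6 0; 0 0 0 -6 0; 0 0 0 -6 0; 0 0 0 0 0'
python3 -m jog '0 0 0 -3 0; 0 0 0 0 0'
```

```text
time_s: 9.5
tcp_pos: [0.5179, -0.4285, 0.2201]
ee_rot: [[-0.401, -0.916, 0.002], [-0.916, 0.401, -0.001], [0.0, -0.003, -1.0]]
wrist_force: [-0.3, 3.1, 7.6]
gripper_width: 0.003
gripper_force: 3.8
time_s: 9.75
tcp_pos: [0.5179, -0.4285, 0.2177]
ee_rot: [[-0.401, -0.916, 0.003], [-0.916, 0.401, -0.002], [0.0, -0.003, -1.0]]
wrist_force: [-0.5, 3.2, 8.2]
gripper_width: 0.005
gripper_force: 4.1
```

```bash

python3 -m jog '0 0 0 -3 0; 0 0 0 0 0'
python3 -m jog '0 0 0 -3 0; 0 0 0 0 0; 0 0 0 0 0'
```

```text
time_s: 10.0
tcp_pos: [0.5179, -0.4285, 0.2164]
ee_rot: [[-0.4, -0.916, 0.003], [-0.916, 0.4, -0.003], [0.001, -0.004, -1.0]]
wrist_force: [-1.6, 4.4, 12.9]
gripper_width: 0.002
gripper_force: 6.2
time_s: 10.38
tcp_pos: [0.518, -0.4286, 0.2163]
ee_rot: [[-0.4, -0.917, 0.005], [-0.917, 0.4, -0.004], [0.002, -0.006, -1.0]]
wrist_force: [-3.8, 8.9, 20.5]
gripper_width: 0.005
gripper_force: 10.2
```

```bash

python3 -m jog '0 0 0 20 0; 0 0 0 40 0; 0.6 13 57 0 -6; 0.6 13 57 0 -6; 0.6 13 57 0 -6'
python3 -m jog '0.6 13 57 0 -6; 0.6 13 57 0 -6; 0.6 13 57 0 -6; 0.6 13 57 0 -6; 0.6 13 57 0 -6'
python3 -m jog '0.6 13 57 0 -6; 0.6 14 57 0 -6; 0.6 17 59 0 -6.4; 0.6 0 0 0 0; 0.6 0 0 0 0'
python3 - <<'E'
from v import *
for n in('scene','top'): print(dish(n,.548,-.308,.03))
c=cap('scene'); print(circ(c,.517,-.4285,.024,.228,'rim',.012))
for x in racks(cap('top')): print(x)
E
```

```text
time_s: 11.0
tcp_pos: [0.5562, -0.2561, 0.269]
ee_rot: [[-0.668, -0.744, 0.0], [-0.744, 0.668, 0.0], [-0.0, -0.0, -1.0]]
wrist_force: [0.3, 0.2, -0.3]
gripper_width: 0.26
gripper_force: 0.0
time_s: 11.62
tcp_pos: [0.6212, 0.0293, 0.2691]
ee_rot: [[-0.95, -0.311, 0.0], [-0.311, 0.95, 0.0], [-0.0, -0.0, -1.0]]
wrist_force: [1.5, 0.3, -0.4]
gripper_width: 0.596
gripper_force: 0.0
time_s: 12.25
tcp_pos: [0.6648, 0.2004, 0.2686]
ee_rot: [[-1.0, 0.0, -0.001], [0.0, 1.0, -0.001], [0.001, -0.001, -1.0]]
wrist_force: [0.3, -0.9, 0.1]
gripper_width: 0.598
gripper_force: 0.0
(array([ 0.5458, -0.3102]), 30.8)
(array([ 0.5458, -0.3112]), 34.8)
(array([ 0.5185, -0.4286]), 27.0)
(array([583.2, 200.9]), 9, np.float64(2.7), np.float64(29.0))
(array([645.4,  42.1]), 9, np.float64(-5.4), np.float64(29.1))
(array([509.3,  34.7]), 9, np.float64(-3.4), np.float64(28.9))
```

```bash

python3 -m jog '0.6 0 0 -60 0; 0.6 0 0 -60 0; 0.6 0 0 -60 0; 0.6 0 0 -45 0; 0.6 0 0 -23 0'
python3 -m jog '0.6 -10 0 0 0; 0.6 -10 0 0 0; 0.6 -10 0 0 0; 0.6 -12 0 0 0; 0.6 -12 0 0 0'
python3 -m jog '0.6 -12 0 0 0; 0.6 -12 0 0 0; 0.6 -12 0 0 0; 0.6 -12 0 0 0; 0.6 -12 0 0 0'
python3 -m jog '0.6 -8 0 0 0; 0.6 -5 0 0 0; 0.6 -4 0 0 0; 0.6 -3 0 0 0; 0.6 0 0 0 0'
```

```text
time_s: 13.08
tcp_pos: [0.6637, 0.1983, 0.0184]
ee_rot: [[-1.0, 0.003, -0.004], [0.003, 1.0, -0.002], [0.004, -0.002, -1.0]]
wrist_force: [-0.2, -0.1, -0.5]
gripper_width: 0.598
gripper_force: 0.0
time_s: 13.7
tcp_pos: [0.6115, 0.201, 0.0228]
ee_rot: [[-1.0, 0.001, 0.004], [0.001, 1.0, 0.002], [-0.004, 0.002, -1.0]]
wrist_force: [2.9, 0.0, 2.0]
gripper_width: 0.602
gripper_force: 1.2
time_s: 14.32
tcp_pos: [0.5503, 0.2003, 0.0212]
ee_rot: [[-1.0, 0.001, -0.0], [0.001, 1.0, -0.0], [0.0, -0.0, -1.0]]
wrist_force: [2.1, -0.3, 0.5]
gripper_width: 0.599
gripper_force: 1.2
time_s: 14.95
tcp_pos: [0.5305, 0.2001, 0.0209]
ee_rot: [[-1.0, 0.001, -0.001], [0.001, 1.0, -0.001], [0.001, -0.001, -1.0]]
wrist_force: [1.2, 0.5, -0.5]
gripper_width: 0.598
gripper_force: 0.3
```

```bash

python3 -m jog '0.6 -2 0 0 0; 0.6 -1 0 0 0; 0.6 0 0 0 0'
python3 -m jog '0.6 -2 0 0 0; 0.6 0 0 0 0'
```

```text
time_s: 15.32
tcp_pos: [0.5276, 0.2001, 0.0209]
ee_rot: [[-1.0, 0.001, -0.001], [0.001, 1.0, -0.0], [0.001, -0.0, -1.0]]
wrist_force: [1.5, -0.0, -0.3]
gripper_width: 0.6
gripper_force: 0.3
time_s: 15.58
tcp_pos: [0.5272, 0.2004, 0.0215]
ee_rot: [[-1.0, 0.001, 0.002], [0.001, 1.0, 0.001], [-0.002, 0.001, -1.0]]
wrist_force: [3.9, -1.8, -1.2]
gripper_width: 0.6
gripper_force: 2.3
```

```bash

python3 -m jog '0.6 25 0 0 0; 0.6 0 0 50 0; 0.6 0 0 50 0; 0.6 -8 -9 0 10; 0.6 -8 -9 0 10'
python3 -m jog '0.6 -8 -9 0 10; 0.6 -8 -9 0 10; 0.6 -8 -9 0 10; 0.6 -8 -9 0 10; 0.6 -8 -9 0 10'
python3 -m jog '0.6 -9 -9 0 10; 0.6 -10 -10 0 10; 0.6 0 0 0 0; 0.6 0 0 -50 0; 0.6 0 0 -49 0'
python3 - <<'E'
from v import *
print(r.sense()['tcp_pos'])
E
```

```text
time_s: 16.2
tcp_pos: [0.5342, 0.182, 0.1217]
ee_rot: [[-0.938, -0.346, -0.001], [-0.346, 0.938, 0.001], [0.0, 0.001, -1.0]]
wrist_force: [0.0, 0.2, -0.8]
gripper_width: 0.603
gripper_force: 0.0
time_s: 16.82
tcp_pos: [0.4939, 0.1367, 0.121]
ee_rot: [[-0.338, -0.941, -0.002], [-0.941, 0.338, -0.001], [0.001, 0.001, -1.0]]
wrist_force: [-0.5, 0.1, 0.4]
gripper_width: 0.602
gripper_force: 0.0
time_s: 17.45
tcp_pos: [0.4769, 0.1191, 0.0218]
ee_rot: [[-0.004, -1.0, 0.002], [-1.0, 0.004, 0.002], [-0.002, -0.002, -1.0]]
wrist_force: [0.6, 0.3, -0.6]
gripper_width: 0.603
gripper_force: 0.0
[0.47693866 0.1190619  0.02177123]
```

```bash

python3 -m jog '0.6 0 10 0 0; 0.6 0 10 0 0; 0.6 0 12 0 0; 0.6 0 12 0 0; 0.6 0 12 0 0'
python3 -m jog '0.6 0 14 0 0; 0.6 0 14 0 0; 0.6 0 14 0 0; 0.6 0 14 0 0; 0.6 0 14 0 0'
python3 -m jog '0.6 0 14 0 0; 0.6 0 14 0 0; 0.6 0 14 0 0; 0.6 0 14 0 0; 0.6 0 12 0 0'
python3 -m jog '0.6 0 8 0 0; 0.6 0 6 0 0; 0.6 0 4 0 0; 0.6 0 0 0 0'
python3 -m jog '0.6 0 3 0 0; 0.6 0 0 0 0'
```

```text
time_s: 18.08
tcp_pos: [0.4765, 0.1752, 0.0232]
ee_rot: [[-0.001, -1.0, 0.001], [-1.0, 0.001, 0.001], [-0.001, -0.001, -1.0]]
wrist_force: [0.9, -3.0, 0.8]
gripper_width: 0.601
gripper_force: 1.5
time_s: 18.7
tcp_pos: [0.4759, 0.2452, 0.0221]
ee_rot: [[-0.001, -1.0, -0.0], [-1.0, 0.001, -0.0], [0.0, 0.0, -1.0]]
wrist_force: [0.4, -3.4, 2.0]
gripper_width: 0.6
gripper_force: 1.4
time_s: 19.32
tcp_pos: [0.4761, 0.3132, 0.0221]
ee_rot: [[-0.001, -1.0, -0.0], [-1.0, 0.001, -0.0], [0.0, 0.0, -1.0]]
wrist_force: [0.5, -2.2, 0.6]
gripper_width: 0.597
gripper_force: 1.2
time_s: 19.82
tcp_pos: [0.476, 0.3306, 0.0221]
ee_rot: [[-0.001, -1.0, 0.0], [-1.0, 0.001, 0.001], [-0.001, -0.0, -1.0]]
wrist_force: [-0.5, -0.3, 0.5]
gripper_width: 0.596
gripper_force: 0.1
time_s: 20.08
tcp_pos: [0.4759, 0.3307, 0.0221]
ee_rot: [[-0.002, -1.0, -0.002], [-1.0, 0.002, -0.004], [0.004, 0.002, -1.0]]
wrist_force: [2.3, -7.1, 2.5]
gripper_width: 0.602
gripper_force: 3.8
```

```bash

python3 -m jog '0.6 0 -20 0 0; 0.6 0 -10 50 0; 0.6 20 -30 50 -10; 0.6 28 -30 0 -10; 0.6 28 -30 0 -10'
python3 -m jog '0.6 28 -30 0 -10; 0.6 28 -30 0 -10; 0.6 28 -30 0 -10; 0.6 28 -30 0 -10; 0.6 28 -30 0 -10'
python3 -m jog '0.6 28 -30 0 -10; 0.6 4 -23 0 0; 0.6 0 -10 0 0; 0.6 0 0 0 0'
python3 - <<'E'
from v import *
print(r.sense()['tcp_pos'])
for x in racks(cap('top')): print(x)
E
```

```text
time_s: 20.7
tcp_pos: [0.5528, 0.2124, 0.1236]
ee_rot: [[-0.506, -0.863, 0.002], [-0.863, 0.506, 0.003], [-0.004, -0.001, -1.0]]
wrist_force: [0.0, 0.1, -1.0]
gripper_width: 0.6
gripper_force: 0.0
time_s: 21.32
tcp_pos: [0.6927, 0.062, 0.1222]
ee_rot: [[-0.986, -0.167, 0.001], [-0.167, 0.986, 0.001], [-0.001, 0.001, -1.0]]
wrist_force: [0.6, -0.4, -0.4]
gripper_width: 0.598
gripper_force: 0.0
time_s: 21.82
tcp_pos: [0.7232, 0.0, 0.1224]
ee_rot: [[-1.0, 0.001, -0.0], [0.001, 1.0, 0.0], [0.0, 0.0, -1.0]]
wrist_force: [-0.6, -0.2, 0.3]
gripper_width: 0.601
gripper_force: 0.0
[7.23219694e-01 2.80164121e-05 1.22428283e-01]
(array([479.7, 388.8]), 9, np.float64(-0.3), np.float64(28.8))
(array([645.3,  42.2]), 9, np.float64(-5.7), np.float64(28.9))
(array([509.4,  34.7]), 9, np.float64(-3.3), np.float64(28.7))
```

```bash

python3 -m jog '0.6 0 35 0 0; 0.6 0 0 -50 0; 0.6 0 0 -44 0; 0.6 0 0 0 0; 0.6 -10 0 0 0'
python3 -m jog '0.6 -10 0 0 0; 0.6 -10 0 0 0; 0.6 -10 0 0 0; 0.6 -10 0 0 0; 0.6 -10 0 0 0'
python3 -m jog '0.6 -10 0 0 0; 0.6 -10 0 0 0; 0.6 -8 0 0 0; 0.6 -4 0 0 0; 0.6 0 0 0 0'
```

```text
time_s: 22.5
tcp_pos: [0.7154, 0.0362, 0.0302]
ee_rot: [[-1.0, -0.001, 0.004], [-0.001, 1.0, 0.0], [-0.004, 0.0, -1.0]]
wrist_force: [0.5, 0.2, -0.1]
gripper_width: 0.595
gripper_force: 0.0
time_s: 23.12
tcp_pos: [0.6641, 0.0354, 0.0287]
ee_rot: [[-1.0, 0.001, 0.002], [0.001, 1.0, 0.0], [-0.002, 0.0, -1.0]]
wrist_force: [3.5, 1.7, 2.1]
gripper_width: 0.604
gripper_force: 1.5
time_s: 23.75
tcp_pos: [0.6313, 0.0352, 0.028]
ee_rot: [[-1.0, 0.001, -0.002], [0.001, 1.0, -0.0], [0.002, -0.0, -1.0]]
wrist_force: [1.1, -0.3, 2.1]
gripper_width: 0.598
gripper_force: 1.0
```

```bash

python3 -m jog '0.6 -5 0 0 0; 0.6 -3 0 0 0; 0.6 -2 0 0 0; 0.6 0 0 0 0'
python3 -m jog '0.6 -2 0 0 0; 0.6 0 0 0 0'
python3 -m jog '0.6 -2 0 0 0; 0.6 0 0 0 0'
python3 - <<'E'
from v import *
c=cap('top')
for x in racks(c): print(x)
cv2.imwrite('pics/top3.png',cv2.resize(c['pixels'][150:270,150:390,::-1],None,fx=3.3,fy=3.3,interpolation=2))
E
```

```text
time_s: 24.25
tcp_pos: [0.6229, 0.0353, 0.0281]
ee_rot: [[-1.0, 0.001, 0.002], [0.001, 1.0, 0.0], [-0.002, 0.0, -1.0]]
wrist_force: [5.5, -0.4, -2.0]
gripper_width: 0.606
gripper_force: 2.7
time_s: 24.5
tcp_pos: [0.6228, 0.0355, 0.0287]
ee_rot: [[-1.0, 0.0, 0.006], [0.0, 1.0, 0.001], [-0.006, 0.001, -1.0]]
wrist_force: [8.4, -2.2, -1.6]
gripper_width: 0.601
gripper_force: 4.1
time_s: 24.75
tcp_pos: [0.6228, 0.0357, 0.0295]
ee_rot: [[-1.0, -0.0, 0.01], [-0.0, 1.0, 0.001], [-0.01, 0.001, -1.0]]
wrist_force: [10.6, -2.5, -1.2]
gripper_width: 0.601
gripper_force: 5.4
(array([479.7, 388.8]), 9, np.float64(-0.3), np.float64(28.9))
(array([562.6,  37.3]), 9, np.float64(-0.3), np.float64(28.6))
(array([467. ,  32.5]), 9, np.float64(0.0), np.float64(28.9))
```

View pics/top3.png

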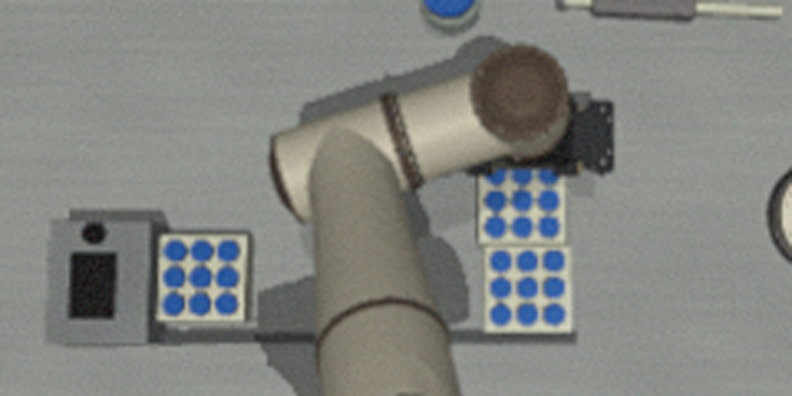

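```bash

python3 -m jog '0.6 25 0 0 0; 0.6 0 0 50 0; 0.6 -12 58 10 0; 0.6 -12 58 0 0; 0.6 -12 58 0 0'
python3 -m jog '0.6 -12 58 0 0; 0.6 -12 58 0 0; 0.6 -12 58 0 0; 0.6 0 0 -30 0; 0.6 0 0 -30 0'
python3 -m jog '0.6 -10 0 0 0; 0.6 -10 0 0 0; 0.6 -5 0 0 0; 0.6 -4 0 0 0; 0.6 0 0 0 0'
```

```text
time_s: 25.42
tcp_pos: [0.6044, 0.2097, 0.0872]
ee_rot: [[-1.0, 0.003, -0.005], [0.003, 1.0, -0.002], [0.005, -0.002, -1.0]]
wrist_force: [0.7, 0.7, 0.5]
gripper_width: 0.605
gripper_force: 0.0
time_s: 26.05
tcp_pos: [0.5685, 0.383, 0.0262]
ee_rot: [[-1.0, 0.0, -0.004], [0.0, 1.0, -0.003], [0.004, -0.003, -1.0]]
wrist_force: [0.5, -0.7, -0.2]
gripper_width: 0.6
gripper_force: 0.0
time_s: 26.68
tcp_pos: [0.542, 0.3835, 0.029]
ee_rot: [[-1.0, 0.001, 0.001], [0.001, 1.0, 0.001], [-0.001, 0.001, -1.0]]
wrist_force: [-0.3, 0.7, 0.2]
gripper_width: 0.599
gripper_force: 0.0
```

```bash

python3 -m jog '0.6 -5 0 0 0; 0.6 -3 0 0 0; 0.6 0 0 0 0'
python3 -m jog '0.6 -3 0 0 0; 0.6 -2 0 0 0; 0.6 0 0 0 0'
python3 -m jog '0.6 -2 0 0 0; 0.6 -2 0 0 0; 0.6 0 0 0 0'
```

```text
time_s: 27.05
tcp_pos: [0.5343, 0.3835, 0.0285]
ee_rot: [[-1.0, 0.001, 0.001], [0.001, 1.0, 0.001], [-0.001, 0.001, -1.0]]
wrist_force: [0.6, -0.2, 0.6]
gripper_width: 0.601
gripper_force: 0.7
time_s: 27.42
tcp_pos: [0.5291, 0.3835, 0.0284]
ee_rot: [[-1.0, 0.001, 0.0], [0.001, 1.0, 0.0], [-0.0, 0.0, -1.0]]
wrist_force: [2.1, -0.8, 1.5]
gripper_width: 0.599
gripper_force: 1.0
time_s: 27.8
tcp_pos: [0.5274, 0.3835, 0.0288]
ee_rot: [[-1.0, 0.001, 0.004], [0.001, 1.0, 0.002], [-0.004, 0.002, -1.0]]
wrist_force: [9.5, -1.0, 0.1]
gripper_width: 0.604
gripper_force: 4.5
```

```bash

python3 -m jog '0.6 25 0 0 0; 0.6 0 0 50 0; 0.6 -8 -48 30 10; 0.6 -8 -48 0 10; 0.6 -8 -48 0 10'
python3 -m jog '0.6 -8 -48 0 10; 0.6 -8 -48 0 10; 0.6 -8 -48 0 10; 0.6 -8 -48 0 10; 0.6 -10 -48 0 10'
python3 -m jog '0.6 -12 -49 0 10; 0.6 0 0 0 0; 0.6 0 0 -50 0; 0.6 0 0 -34 0; 0.6 0 0 0 0'
python3 - <<'E'
from v import *
print(r.sense()['tcp_pos'])
for x in racks(cap('top')): print(x)
E
```

```text
time_s: 28.42
tcp_pos: [0.5242, 0.2376, 0.1078]
ee_rot: [[-0.864, -0.504, -0.003], [-0.504, 0.864, -0.001], [0.003, 0.001, -1.0]]
wrist_force: [1.0, -0.1, 0.6]
gripper_width: 0.597
gripper_force: 0.0
time_s: 29.05
tcp_pos: [0.4821, -0.0021, 0.1075]
ee_rot: [[-0.169, -0.986, -0.003], [-0.986, 0.169, -0.0], [0.001, 0.003, -1.0]]
wrist_force: [0.2, -0.1, -0.1]
gripper_width: 0.598
gripper_force: 0.0
time_s: 29.68
tcp_pos: [0.4696, -0.0495, 0.0219]
ee_rot: [[-0.002, -1.0, -0.008], [-1.0, 0.002, -0.001], [0.001, 0.008, -1.0]]
wrist_force: [0.2, 0.7, -0.0]
gripper_width: 0.598
gripper_force: 0.0
[ 0.46960708 -0.04945106  0.02194338]
(array([468. , 388.8]), 9, np.float64(0.1), np.float64(28.8))
(array([546.1,  43. ]), 5, np.float64(-0.5), np.float64(29.0))
(array([585.7,  30. ]), 4, np.float64(-0.1), np.float64(29.1))
```

```bash

python3 -m jog '0.6 0 12 0 0; 0.6 0 10 0 0; 0.6 0 10 0 0; 0.6 0 12 0 0; 0.6 0 14 0 0'
python3 -m jog '0.6 0 14 0 0; 0.6 0 14 0 0; 0.6 0 14 0 0; 0.6 0 14 0 0; 0.6 0 14 0 0'
python3 -m jog '0.6 0 14 0 0; 0.6 0 14 0 0; 0.6 0 14 0 0; 0.6 0 14 0 0; 0.6 0 14 0 0'
python3 -m jog '0.6 0 14 0 0; 0.6 0 14 0 0; 0.6 0 14 0 0; 0.6 0 10 0 0; 0.6 0 10 0 0'
python3 -m jog '0.6 0 8 0 0; 0.6 0 6 0 0; 0.6 0 5 0 0; 0.6 0 3 0 0; 0.6 0 0 0 0'
python3 - <<'E'
from v import *
print(r.sense()['tcp_pos'])
for x in racks(cap('top')): print(x)
E
```

```text
time_s: 30.35
tcp_pos: [0.4723, 0.0091, 0.0245]
ee_rot: [[-0.001, -1.0, 0.001], [-1.0, 0.001, 0.0], [-0.0, -0.001, -1.0]]
wrist_force: [0.7, -2.9, 0.7]
gripper_width: 0.597
gripper_force: 1.1
time_s: 30.98
tcp_pos: [0.4721, 0.0792, 0.0242]
ee_rot: [[-0.001, -1.0, 0.0], [-1.0, 0.001, -0.0], [0.0, -0.0, -1.0]]
wrist_force: [1.2, -2.3, 1.0]
gripper_width: 0.595
gripper_force: 1.0
time_s: 31.6
tcp_pos: [0.4719, 0.1492, 0.0241]
ee_rot: [[-0.001, -1.0, -0.0], [-1.0, 0.001, -0.0], [0.0, 0.0, -1.0]]
wrist_force: [0.7, -0.8, 0.2]
gripper_width: 0.603
gripper_force: 0.9
time_s: 32.22
tcp_pos: [0.472, 0.2108, 0.0242]
ee_rot: [[-0.001, -1.0, -0.0], [-1.0, 0.001, -0.0], [0.0, 0.0, -1.0]]
wrist_force: [0.9, -2.4, 0.8]
gripper_width: 0.598
gripper_force: 1.0
time_s: 32.85
tcp_pos: [0.4721, 0.2327, 0.0242]
ee_rot: [[-0.001, -1.0, 0.0], [-1.0, 0.001, 0.0], [-0.0, -0.0, -1.0]]
wrist_force: [0.1, -0.3, 0.6]
gripper_width: 0.599
gripper_force: 0.0
[0.47205455 0.23266048 0.02417998]
(array([478.1, 399. ]), 6, np.float64(0.1), np.float64(27.6))
(array([542. ,  44.9]), 4, np.float64(-0.4), np.float64(29.0))
(array([581.4,  31.5]), 5, np.float64(-0.3), np.float64(29.0))
```

```bash
cat >> v.py <<'E'
from scipy.cluster.hierarchy import fcluster,linkage
def racks(c,d=.034):
    P,_=caps(c); l=fcluster(linkage(P,'single'),d,'distance'); out=[]
    for i in set(l):
        Q=P[l==i]
        if len(Q)<3: continue
        e=Q[:,None]-Q[None]; n=np.linalg.norm(e,axis=2); e=e[(n>.015)&(n<.036)]
        out.append((np.round(Q.mean(0)*1000,1).tolist(),len(Q),round(float(np.degrees(np.angle(np.mean(np.exp(4j*np.arctan2(e[:,1],e[:,0])))))/4),1)))
    return sorted(out,key=lambda o:-o[0][1])
E
python3 -m jog '0.6 0 3 0 0; 0.6 0 2 0 0; 0.6 0 0 0 0'
python3 -m jog '0.6 0 -20 0 0; 0.6 0 -15 50 0; 0.6 16 -18 30 -10; 0.6 19 -18 0 -10; 0.6 19 -18 0 -10'
python3 -m jog '0.6 19 -18 0 -10; 0.6 19 -18 0 -10; 0.6 19 -18 0 -10; 0.6 19 -18 0 -10; 0.6 19 -18 0 -10'
python3 -m jog '0.6 19 -18 0 -10; 0.6 0 0 0 0'
python3 - <<'E'
from v import *
print(r.sense()['tcp_pos'])
for x in racks(cap('top')): print(x)
E
```

```text
time_s: 33.28
tcp_pos: [0.4717, 0.2347, 0.0242]
ee_rot: [[-0.002, -1.0, -0.002], [-1.0, 0.002, -0.004], [0.004, 0.002, -1.0]]
wrist_force: [2.7, -9.2, 2.3]
gripper_width: 0.598
gripper_force: 4.4
time_s: 33.9
tcp_pos: [0.5265, 0.1474, 0.1049]
ee_rot: [[-0.506, -0.862, 0.001], [-0.862, 0.506, 0.002], [-0.002, -0.0, -1.0]]
wrist_force: [-0.0, 0.7, -0.4]
gripper_width: 0.6
gripper_force: 0.0
time_s: 34.52
tcp_pos: [0.6213, 0.0573, 0.104]
ee_rot: [[-0.986, -0.166, -0.0], [-0.166, 0.986, 0.001], [-0.0, 0.001, -1.0]]
wrist_force: [-0.7, -0.6, -0.1]
gripper_width: 0.604
gripper_force: 0.0
time_s: 34.78
tcp_pos: [0.6405, 0.0388, 0.1036]
ee_rot: [[-1.0, 0.003, -0.0], [0.003, 1.0, 0.0], [0.0, 0.0, -1.0]]
wrist_force: [-1.0, 0.2, -0.5]
gripper_width: 0.604
gripper_force: 0.0
[0.64050536 0.0387644  0.10360734]
([468.0, 388.6], 9, 0.4)
([467.9, 307.8], 6, -0.5)
([563.9, 37.4], 9, -0.2)
```

```bash

python3 -m jog '0.6 0 0 -50 0; 0.6 0 0 -29 0; 0.6 0 0 0 0; 0.6 -10 0 0 0; 0.6 -10 0 0 0'
python3 -m jog '0.6 -12 0 0 0; 0.6 -12 0 0 0; 0.6 -12 0 0 0; 0.6 -12 0 0 0; 0.6 -12 0 0 0'
python3 -m jog '0.6 -12 0 0 0; 0.6 -8 0 0 0; 0.6 -6 0 0 0; 0.6 -4 0 0 0; 0.6 0 0 0 0'
python3 -m jog '0.6 -3 0 0 0; 0.6 -2 0 0 0; 0.6 -2 0 0 0; 0.6 0 0 0 0'
```

```text
time_s: 35.45
tcp_pos: [0.6204, 0.0408, 0.027]
ee_rot: [[-1.0, 0.0, 0.004], [0.0, 1.0, 0.001], [-0.004, 0.001, -1.0]]
wrist_force: [1.3, 0.1, -0.8]
gripper_width: 0.6
gripper_force: 0.6
time_s: 36.08
tcp_pos: [0.5593, 0.0403, 0.0252]
ee_rot: [[-1.0, 0.001, 0.0], [0.001, 1.0, 0.0], [-0.0, 0.0, -1.0]]
wrist_force: [2.7, -1.0, 1.4]
gripper_width: 0.597
gripper_force: 0.9
time_s: 36.7
tcp_pos: [0.5292, 0.0401, 0.0249]
ee_rot: [[-1.0, 0.001, -0.002], [0.001, 1.0, -0.0], [0.002, -0.0, -1.0]]
wrist_force: [0.2, 0.1, 0.2]
gripper_width: 0.599
gripper_force: 0.0
time_s: 37.2
tcp_pos: [0.5268, 0.0407, 0.0264]
ee_rot: [[-1.0, -0.001, 0.008], [-0.001, 1.0, 0.001], [-0.008, 0.001, -1.0]]
wrist_force: [8.2, -2.8, -0.6]
gripper_width: 0.603
gripper_force: 3.7
```

```bash

python3 -m jog '0.6 25 0 0 0; 0.6 0 0 50 0; 0.6 -8 -10 30 10; 0.6 -8 -10 0 10; 0.6 -8 -10 0 10'
python3 -m jog '0.6 -8 -10 0 10; 0.6 -8 -10 0 10; 0.6 -8 -10 0 10; 0.6 -8 -10 0 10; 0.6 -9 -10 0 10'
python3 -m jog '0.6 -10 -10 0 10; 0.6 0 0 0 0; 0.6 0 0 -50 0; 0.6 0 0 -33 0; 0.6 0 0 0 0'
python3 -m jog '0.6 0 10 0 0; 0.6 0 10 0 0; 0.6 0 12 0 0; 0.6 0 14 0 0; 0.6 0 14 0 0'
python3 -m jog '0.6 0 14 0 0; 0.6 0 14 0 0; 0.6 0 14 0 0; 0.6 0 14 0 0; 0.6 0 14 0 0'
python3 -m jog '0.6 0 14 0 0; 0.6 0 12 0 0; 0.6 0 10 0 0; 0.6 0 6 0 0; 0.6 0 0 0 0'
```

```text
time_s: 37.83
tcp_pos: [0.5229, 0.0099, 0.1053]
ee_rot: [[-0.864, -0.503, -0.001], [-0.503, 0.864, 0.0], [0.001, 0.001, -1.0]]
wrist_force: [-0.8, -0.8, 0.4]
gripper_width: 0.598
gripper_force: 0.0
time_s: 38.45
tcp_pos: [0.4817, -0.0401, 0.1048]
ee_rot: [[-0.17, -0.985, -0.002], [-0.985, 0.17, -0.0], [0.0, 0.002, -1.0]]
wrist_force: [-0.6, 0.0, 0.6]
gripper_width: 0.601
gripper_force: 0.0
time_s: 39.08
tcp_pos: [0.4713, -0.0499, 0.0202]
ee_rot: [[-0.004, -1.0, -0.006], [-1.0, 0.004, -0.001], [0.001, 0.006, -1.0]]
wrist_force: [1.6, -0.2, 1.3]
gripper_width: 0.6
gripper_force: 0.0
time_s: 39.7
tcp_pos: [0.4734, 0.0113, 0.0227]
ee_rot: [[-0.001, -1.0, 0.001], [-1.0, 0.001, 0.0], [-0.0, -0.001, -1.0]]
wrist_force: [0.8, -2.7, 0.9]
gripper_width: 0.604
gripper_force: 1.1
time_s: 40.33
tcp_pos: [0.4731, 0.0812, 0.0222]
ee_rot: [[-0.001, -1.0, -0.0], [-1.0, 0.001, -0.0], [0.0, 0.0, -1.0]]
wrist_force: [1.8, -2.9, 0.3]
gripper_width: 0.601
gripper_force: 1.1
time_s: 40.95
tcp_pos: [0.4728, 0.1227, 0.0221]
ee_rot: [[-0.001, -1.0, -0.0], [-1.0, 0.001, 0.0], [-0.0, 0.0, -1.0]]
wrist_force: [0.6, 0.4, 0.2]
gripper_width: 0.599
gripper_force: 0.0
```

```bash

python3 -m jog '0.6 0 6 0 0; 0.6 0 5 0 0; 0.6 0 3 0 0; 0.6 0 2 0 0; 0.6 0 0 0 0'
python3 -m jog '0.6 0 3 0 0; 0.6 0 2 0 0; 0.6 0 0 0 0'
python3 -m jog '0.6 0 -25 0 0; 0.6 0 -30 60 0; 0.6 0 -60 60 0; 0.6 0 -60 0 0; 0.6 0 -60 0 0'
python3 -m jog '0.6 0 -60 0 0; 0.6 0 -60 0 0; 0.6 0 0 0 0'
python3 - <<'E'
from v import *
print(r.sense()['tcp_pos'])
c=cap('top')
for x in racks(c): print(x)
print(dish('scene',.548,-.308))
a=cv2.resize(c['pixels'][200:262,150:350,::-1],None,fx=4,fy=4,interpolation=2)
b=cap('scene')['pixels'][140:215,290:490,::-1]; cv2.imwrite('pics/f4.png',np.vstack([a,cv2.resize(b,None,fx=4,fy=4,interpolation=2)]))
E
```

```text
time_s: 41.58
tcp_pos: [0.4732, 0.1386, 0.0223]
ee_rot: [[-0.001, -1.0, 0.0], [-1.0, 0.001, 0.0], [-0.0, -0.0, -1.0]]
wrist_force: [-1.2, 0.0, 0.1]
gripper_width: 0.602
gripper_force: 0.0
time_s: 41.95
tcp_pos: [0.4729, 0.1389, 0.0223]
ee_rot: [[-0.002, -1.0, -0.003], [-1.0, 0.002, -0.006], [0.006, 0.003, -1.0]]
wrist_force: [8.6, -20.0, 1.8]
gripper_width: 0.602
gripper_force: 9.8
time_s: 42.58
tcp_pos: [0.4736, -0.0752, 0.1235]
ee_rot: [[-0.0, -1.0, 0.003], [-1.0, 0.0, 0.001], [-0.001, -0.003, -1.0]]
wrist_force: [1.7, 0.1, -0.7]
gripper_width: 0.601
gripper_force: 0.0
time_s: 42.95
tcp_pos: [0.4727, -0.1973, 0.1222]
ee_rot: [[-0.008, -1.0, 0.001], [-1.0, 0.008, -0.0], [0.0, -0.001, -1.0]]
wrist_force: [0.1, -0.4, -0.2]
gripper_width: 0.599
gripper_force: 0.0
[ 0.47274621 -0.1973043   0.12219685]
([468.0, 388.8], 9, 0.1)
([467.8, 293.5], 9, -0.3)
([468.2, 197.5], 9, -0.0)
(array([ 0.5458, -0.3102]), 30.7)
```

View pics/f4.png

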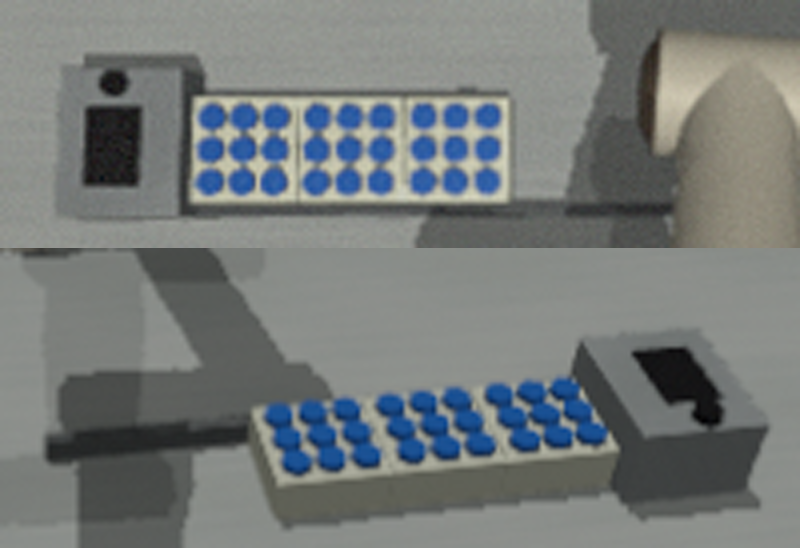

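```bash
python3 -c "
from station import r;print(r.finish_job())"
```

```text
the job is handed in; nothing more can be done
None
```

I handed the job in at about 43 s, and no verdict came back. In the last pictures the three racks found (no fourth) stood in one closed row, flush to the rail and tight against the housing. The dish sat about 3 mm from the mark's centre, the pump had been pressed to its stop and was back up, and I kept clear of the bottle, pipette and jar but did not re-measure them.

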